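# Find the sticky spot on a salvaged drawer runner

## Task

The salvaged drawer runner, set up on its sloping test board, catches somewhere along its length. Take the carriage by its wooden post and stroke it all the way up until it touches the top stop, then all the way back down onto the bottom stop, feeling for the one sticky spot: lean only gently on the stops and never let the carriage run away down the slope. Then bring it to the sticky spot and leave it hanging there by itself, part way up, with your hand off it and the things around the board undisturbed.

Things in the scene. Friction and masses are not known exactly. Their poses are not given: they have to be found in the camera images.
- rail: Fixed test board: plywood 110 x 420 x 12 mm; on two blocks it carries a straight steel bar, 30 mm wide, 14 mm thick, 360 mm long, sloping 0.24 rad. Origin: centre of the board's underside; x runs across the bar, y towards the raised end (uphill along the bar is 0.971 y + 0.238 z), z up. The bar's middle is 75 mm above the origin.
- carriage (a joint): Carriage travel uphill in m: 0 just touching the bottom stop (it starts resting there), 0.220 just touching the top stop. Let go on clean bar it runs down by itself (net pull about 1 to 1.6 N, friction under 1 N). Between 0.05 and 0.17 lies the middle of one unseen sticky spot, about 20 mm long, with 6 to 11 N more drag both ways: enough to hold the carriage.
- post_top (a point): Centre of the top of the carriage's post. The carriage (0.5 to 0.9 kg) is an aluminium block 50 mm wide and 70 mm long on the bar; on its middle stands a vertical round wooden post, 22 mm in diameter, about 48 mm free above the block: grip it across the bar. The point moves with the carriage, parallel to the bar.
- stop_top: Aluminium block with a rubber dome, 30 mm wide, 24 mm high, fixed on the bar at its raised end; the carriage's uphill face meets the dome. The dome gives by about 1 mm per 5 N. Origin: on the bar's upper face under the middle of the dome.
- stop_bottom: The same kind of stop at the bar's low end, under the carriage's downhill face; the carriage rests on it at the start.
- mug: Terracotta mug, 80 mm across, 92 mm tall, standing beside the board on its +x side near the low end; to be left alone. Origin: centre of its underside.
- shaker: Glass sugar shaker with steel top, 68 mm across, 146 mm tall, standing beside the board on its +x side near the middle; to be left alone. Origin: centre of its underside.
- spoon: Wooden spoon 260 mm long lying beside the board on its -x side; to be left alone.
- driver: Screwdriver with black handle lying beside the board on its +x side near the raised end; to be left alone.
- tin: Plain aluminium tin 76 mm across, 85 mm tall, on the left; to be left alone. Origin: centre of its underside.

How it is judged:
On the way, in this order (a step that is already met when the one before it is completed fails the run):
1. the carriage has been stroked up against the top stop (contact force between stop_top and anything else above 0.5 N and value of joint carriage above 0.215 m), for 0.1 s.
2. then back down onto the bottom stop (contact force between stop_bottom and anything else above 0.5 N and value of joint carriage below 0.005 m), for 0.1 s.
At the end, for the whole second after the job is handed in: The carriage hangs still on the sticky spot with nothing holding it: part way up (between 30 and 190 mm from the bottom stop), moving slower than 3 mm/s for the last second (value of joint carriage between 0.03 and 0.19 m and velocity of joint carriage between -0.003 and 0.003 m/s); the robot touches nothing.
It fails at once if a stop is pressed with more than 20 N (contact force between any of stop_top, stop_bottom and anything else above 20 N).
It fails at once if the carriage runs away (faster than 0.4 m/s) (velocity of joint carriage below -0.4 m/s or velocity of joint carriage above 0.4 m/s).
It fails at once if a thing standing around is shifted by more than 25 mm (distance of any of mug, shaker, spoon, driver, tin from where it was at the start of the episode above 0.025 m).
It also fails if it takes over 72 s, if anything falls off the work surface, if the arm or the gripper's body presses on something with over 40 N, if the wrist force passes 120 N, or if a joint passes its speed limit or range.

## Robot

A 7-joint arm with a two-finger parallel gripper is mounted at the origin on the work surface. World frame = base frame: x ahead of the robot, y to its left, z up, the work surface at z = 0. Lengths are in m, angles in rad, forces in N, time in s.
With the tool pointing down it reaches from about 0.35 to 0.9 m from the base axis. Payload 19.9 kg.
Tool frame: the origin (TCP) lies at the very end of the fingers, on their centre line; the grasp point (between the pads) lies 19 mm behind it (manip.grip_point_offset is the distance from the TCP to the grasp point, in m); z points along the fingers, y is the direction in which the jaws open and shut (so a half turn about z gives the same grasp; the last joint's range is limited). The gripper opens to 85 mm and grips with 20 to 120 N. Pads are 22 mm wide; open, the fingers measure 114 mm over their backs; the gripper's body (76 mm by 85 mm) begins 54 mm behind the grasp point. The pads swing forward as they close: fully open they stand 13 mm farther back than shut.
Start: joints at [1.222, 0.417, -0.01, 1.614, 0.005, 1.111, -0.053], TCP at [0.189, -0.596, 0.231] pointing down, gripper open.
Joint ranges: [-2.81, 2.81], [-0.39, 2.02], [-1.27, 1.25], [0.06, 2.57], [-1.19, 4.33], [0.19, 2], [-2.82, 2.82]. Speed limits (rad/s): [1.89, 1.89, 2.39, 2.39, 3.01, 3.01, 3.01].

## Interface

Orientations are given as a unit quaternion [x, y, z, w].
In Python, from rig import readout, eyes, manip gives the robot as it stands.
- The arm moves only by the shell command python3 -m handwheel 'ROWS' [OPENING] [FORCE]. ROWS is JSON, a list that holds one entry, the list of rows, each a list of 6 numbers: the shift along the world's x, y, z in cm, then the turn, a rotation vector about the world's x, y, z in degrees. In form: [[[x, y, z, ax, ay, az], ...]]. A call has 1 to 10 rows; each row shifts and turns the commanded pose from where the row before left it; what a row does not reach is not made up. A row lasts 1/12 s, in which the tool goes at most 41.7 mm and 7.16 degrees, less where a joint would pass 70% of its speed; a pose out of reach is approached as far as the arm can. A call with a gripper value outside its range is refused whole. OPENING is the closure in counts, from 0 (fully open) to 255 (shut), set as the call begins (- or left out, the last holds). The fingers move at their own pace and stop on an object; FORCE is the grip in N (left out, the last holds). Time passes only in rows, so rows that do not move let the fingers close. It gives the time, the measured TCP pose, the force and the opening at its end, in the units of the state.
- readout.read_state(): the state, without advancing time (a new reading comes with each control period).
- eyes.get_image(name): name is "scene" or "top" or "wrist"; returns (picture, depth): 420x560x3 uint8, red, green, blue; 420x560 float32, m along the optical axis (not along the pixel's ray), 0 where there is no reading.
- eyes.camera_info(name): a dict with "fov_y" (degrees; the focal length in pixels is half the picture's height over the tangent of half this angle, whatever the lens; pixels are square), "cx", "cy" (the principal point, pixels), "rvec" (rotation vector, rad) and "tvec" (3), from world to camera coordinates, as OpenCV has them. Camera axes: x right, y down, z forward; pixel columns grow to the right and rows downward; lengths in m; the calibration is good to about 2 mm. A picture is of the moment at which its call begins: read the wrist's pose just before it. camera_info takes no time and is no camera call; for the wrist camera it gives the pose at the moment of the call.
- manip.close_job(): hands the job in, once; it reports no verdict.
The state is a dict: "time": time; "joint_pos": joint angles; "dq": joint speeds; "joint_efforts": joint torques, N m; "eef_pos": TCP position; "orientation": TCP orientation; "force": force on the tool from outside, world axes, zero at the start; "torque": the same for the moment, N m; "gripper_width": finger opening in m.
Only numpy, scipy, OpenCV 4.12 (cv2) and the standard library are available. Lean on these libraries where they do the work, as an engineer would, in place of code of your own. Each camera call takes 0.05 s, during which the arm holds its last target.

## Working session

There is one attempt and no reset: what is moved stays moved. The work goes in short steps, Python scripts to look and compute and a shell command to move; the robot and the scene stay as the last step left them, time stands still between calls to the robot, and variables do not carry over. Pictures are saved under pics/ and viewed, and the job is handed in when it is done.

```bash
mkdir -p pics
cat > h.py <<'E'
import numpy as np, cv2
from rig import readout, eyes, manip
def cam(n):
    i=eyes.camera_info(n); f=210/np.tan(np.radians(i["fov_y"])/2)
    R=cv2.Rodrigues(np.array(i["rvec"],float))[0]; return f,i["cx"],i["cy"],R,np.array(i["tvec"],float)
def pts(n,d):
    f,cx,cy,R,t=cam(n); v,u=np.mgrid[0:420,0:560]
    P=np.stack([(u-cx)/f*d,(v-cy)/f*d,d],-1); return (P-t)@R
E
python3 - <<'E'
from h import *
s=readout.read_state(); print({k:np.round(v,3).tolist() for k,v in s.items()})
for n in ["scene","top","wrist"]:
    print(n,eyes.camera_info(n))
    p,d=eyes.get_image(n); cv2.imwrite(f"pics/{n}0.png",p[:,:,::-1]); np.savez(f"{n}0.npz",p=p,d=d,P=pts(n,d))
E
```

```text
{'time': 0.0, 'joint_pos': [1.223, 0.418, -0.01, 1.614, 0.005, 1.111, -0.053], 'dq': [-0.0, 0.0, -0.0, 0.0, 0.0, 0.001, 0.0], 'joint_efforts': [-0.001, -86.445, 0.678, -43.489, 0.019, 0.007, -0.0], 'eef_pos': [0.189, -0.595, 0.231], 'orientation': [0.988, 0.153, -0.0, -0.001], 'force': [-0.449, -0.156, -0.46], 'torque': [0.022, -0.028, -0.051], 'gripper_width': 0.085}
scene {'fov_y': 54.06656091483414, 'cx': 278.919164433513, 'cy': 211.85195287786686, 'rvec': array([ 1.77919333,  1.98410053, -0.64327097]), 'tvec': array([-0.0822152 , -0.46315384,  1.37446365])}
top {'fov_y': 54.735000681113206, 'cx': 282.16516866200755, 'cy': 209.64659835725604, 'rvec': array([ 2.17838527, -2.16869307,  0.08628562]), 'tvec': array([0.15328157, 0.62286451, 1.07826615])}
wrist {'fov_y': 64.7293066997282, 'cx': 282.05459478966026, 'cy': 214.3902498613824, 'rvec': array([-2.32681696,  1.70296302,  0.26383084]), 'tvec': array([-0.6244615 , -0.04055197,  0.37939535])}
```

View pics/scene0.png

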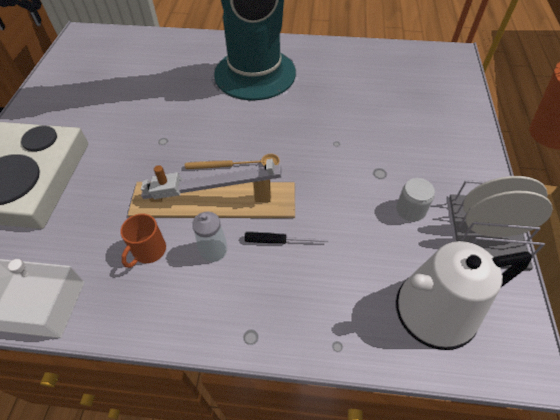

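View pics/top0.png

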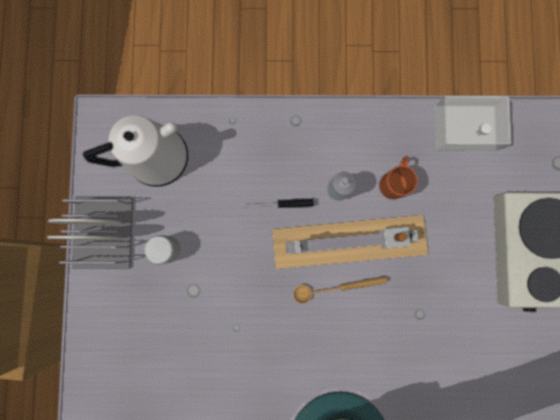

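The scene shows the carriage with its post at about (160,175) at the low end, and the raised end near (268,168). In the top view the post is at about (402,237) and the top stop at (295,246). Next I'll measure these positions.

Run:
```python
from h import *
for n in ["top","scene"]:
    f,cx,cy,R,t=cam(n)
    for w in [(0,0,0),(0.189,-0.596,0.231)]:
        c=R@np.array(w)+t; print(n,w,np.round([f*c[0]/c[2]+cx,f*c[1]/c[2]+cy],0))
    print(n,"campos",-R.T@t)
z=np.load("top0.npz");P=z['P'];p=z['p']
for u,v in [(402,237),(402,234),(402,240),(390,237),(385,237),(414,238),(295,246),(350,242),(420,225),(420,250),(280,235),(342,185),(397,182),(160,250),(345,290)]:
    print((u,v),np.round(P[v,u],3),p[v,u])
print('scene')
z=np.load("scene0.npz");P=z['P'];p=z['p']
for u,v in [(160,169),(160,175),(158,184),(175,183),(147,190),(268,164),(275,172),(225,177),(207,218),(145,225),(200,165)]:
    print((u,v),np.round(P[v,u],3),p[v,u])
c=cv2.resize(z['p'][120:270,110:340],None,fx=3.4,fy=3.4,interpolation=2); cv2.imwrite("pics/sc_crop.png",c[:,:,::-1])
p=np.load("top0.npz")['p']; c=cv2.resize(p[160:320,250:440],None,fx=3.7,fy=3.7,interpolation=2); cv2.imwrite("pics/top_crop.png",c[:,:,::-1])
```

```text
top (0, 0, 0) [340. 444.]
top (0.189, -0.596, 0.231) [635. 406.]
top campos [0.5264153  0.14769993 1.12924089]
scene (0, 0, 0) [254.  73.]
scene (0.189, -0.596, 0.231) [23. 30.]
scene campos [1.15585214 0.22209194 0.85152929]
(402, 237) [ 0.547 -0.14   0.127] [141  89  49]
(402, 234) [ 0.555 -0.14   0.128] [132  86  52]
(402, 240) [ 0.54  -0.139  0.129] [134  94  69]
(390, 237) [ 0.548 -0.122  0.084] [160 160 157]
(385, 237) [ 0.548 -0.109  0.082] [156 156 155]
(414, 238) [ 0.546 -0.187  0.069] [159 160 159]
(295, 246) [0.524 0.124 0.143] [161 160 161]
(350, 242) [ 0.535 -0.019  0.084] [133 130 135]
(420, 225) [ 0.583 -0.223  0.012] [173 143 101]
(420, 250) [ 0.514 -0.221  0.011] [176 146 102]
(280, 235) [0.554 0.162 0.007] [179 150 106]
(342, 185) [0.674 0.008 0.136] [153 148 154]
(397, 182) [ 0.703 -0.164  0.006] [111  65  42]
(160, 250) [0.512 0.469 0.083] [187 188 186]
(345, 290) [ 0.404 -0.017  0.001] [132 119 116]
scene
(160, 169) [ 0.553 -0.134  0.127] [148  93  52]
(160, 175) [ 0.557 -0.137  0.11 ] [82 50 29]
(158, 184) [ 0.556 -0.151  0.074] [114 113 112]
(175, 183) [ 0.555 -0.107  0.082] [161 159 161]
(147, 190) [ 0.566 -0.18   0.059] [79 77 76]
(268, 164) [0.523 0.118 0.141] [168 168 167]
(275, 172) [0.532 0.135 0.125] [141 136 146]
(225, 177) [0.534 0.013 0.095] [137 131 140]
(207, 218) [0.684 0.009 0.137] [122 117 123]
(145, 225) [ 0.66  -0.16   0.047] [81 37 19]
(200, 165) [ 0.435 -0.084  0.017] [140 105  64]
```

View pics/wrist0.png

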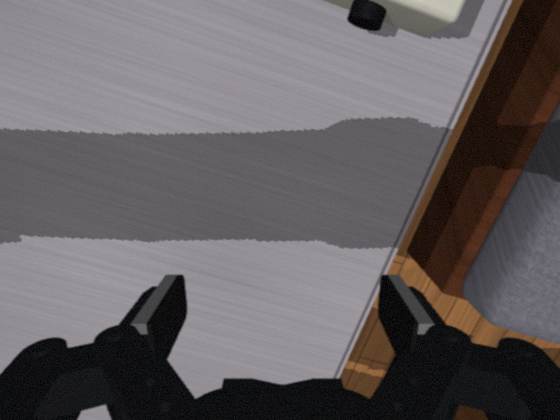

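```bash
ls pics
```

```text
sc_crop.png
scene0.png
top0.png
top_crop.png
wrist0.png
```

View pics/sc_crop.png

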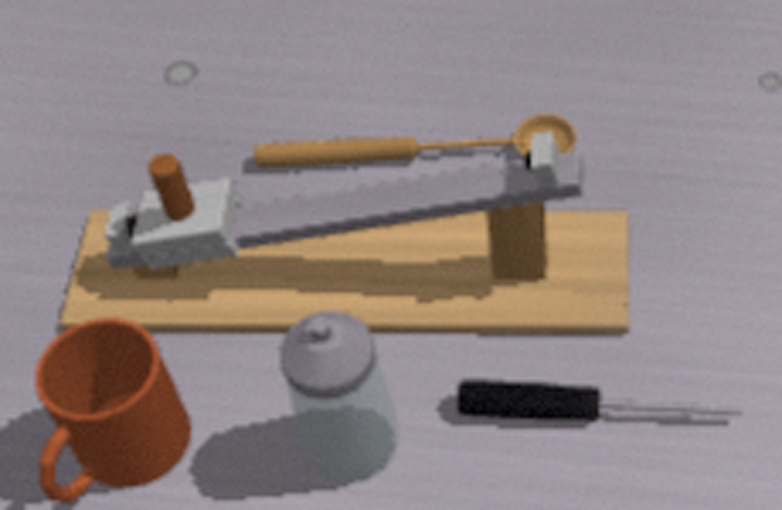

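View pics/top_crop.png

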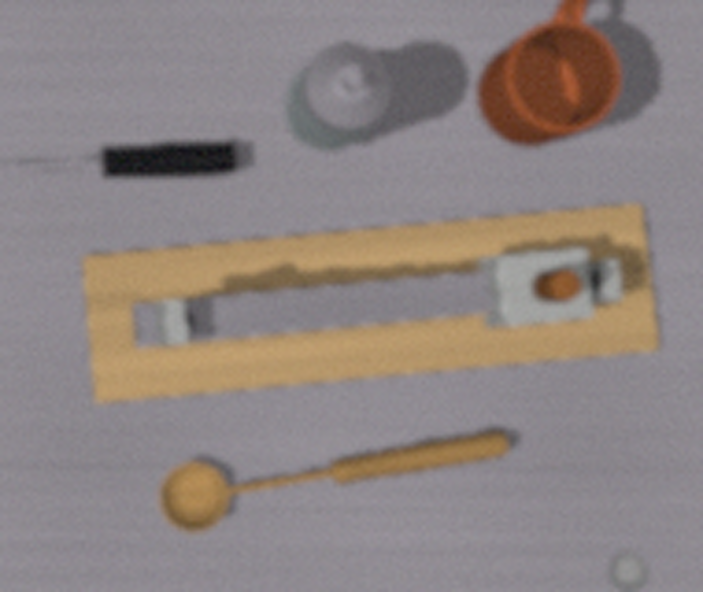

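Run:
```python
from h import *
z=np.load("top0.npz");P=z['P'];p=z['p']
hsv=cv2.cvtColor(p,cv2.COLOR_RGB2HSV)
m=((hsv[...,1]>70)&(hsv[...,0]>10)&(hsv[...,0]<25)); m[:200]=0;m[275:]=0;m[:,:265]=0;m[:,440:]=0
n,l,st,_=cv2.connectedComponentsWithStats(m.astype(np.uint8)); k=1+np.argmax(st[1:,4]); 
f,cx,cy,R,t=cam("top"); C=-R.T@t
def ray(u,v,z0):
    d=R.T@np.array([(u-cx)/f,(v-cy)/f,1]); return C+d*(z0-C[2])/d[2]
cs,_=cv2.findContours((l==k).astype(np.uint8),0,2); r=cv2.minAreaRect(np.vstack(cs)); 
b=np.array([ray(*q,0.012) for q in cv2.boxPoints(r)]); print(r,b.round(4)); 
print("centre",b.mean(0),"sides",np.linalg.norm(b[1]-b[0]),np.linalg.norm(b[2]-b[1]))
for e in (b[1]-b[0],b[2]-b[1]): print("ang",np.degrees(np.arctan2(e[1],e[0])))
for n in ("top","scene"):
    z=np.load(n+"0.npz");P=z['P'];p=z['p']; f,cx,cy,R,t=cam(n); C=-R.T@t
    q=P.reshape(-1,3); hsv=cv2.cvtColor(p,cv2.COLOR_RGB2HSV).reshape(-1,3)
    s=(abs(q[:,0]-.548)<.03)&(abs(q[:,1]+.138)<.03)&(q[:,2]>.09)&(hsv[:,1]>80)
    print(n,"post pts",s.sum(),q[s].min(0),q[s].max(0),q[s].mean(0))
    s&=q[:,2]>.12
    uv=np.argwhere(s.reshape(420,560)).mean(0); print(uv, ray(uv[1],uv[0],.128))
    # stop & block
    s=(abs(q[:,0]-.524)<.04)&(abs(q[:,1]-.124)<.05)&(q[:,2]>.13); print("stop",s.sum(),q[s].min(0),q[s].max(0),q[s].mean(0))
```

```text
((349.7386474609375, 241.4302978515625), (39.578983306884766, 152.60543823242188), 84.61068725585938) [[ 0.5702  0.1841  0.012 ]
 [ 0.6116 -0.2342  0.012 ]
 [ 0.5037 -0.2415  0.012 ]
 [ 0.4627  0.1732  0.012 ]]
centre [ 0.53703745 -0.02957743  0.012     ] sides 0.4203449540827189 0.10814160797624921
ang -84.35527156763072
ang -176.08358200362025
top post pts 75 [ 0.53982485 -0.15075365  0.09355094] [ 0.55713532 -0.13167317  0.13076028] [ 0.54825408 -0.1387893   0.12030732]
[236.41509434 402.30188679] [ 0.54862599 -0.14032102  0.128     ]
stop 1027 [0.50932637 0.1064001  0.1310745 ] [0.53608968 0.14769993 1.12924089] [0.52611536 0.14512096 1.04164569]
scene post pts 129 [ 0.54248224 -0.14842292  0.09013286] [ 0.56158471 -0.13014139  0.13061649] [ 0.55425822 -0.13744126  0.11426549]
[169.14285714 157.85714286] [ 0.55396276 -0.13828211  0.128     ]
stop 105 [0.50734375 0.10834986 0.1300881 ] [0.53926283 0.13060228 0.14819716] [0.52641538 0.12000863 0.14045374]
```

```bash
python3 -m handwheel '[[[1.8,2.28,0,0,0,3.9],[1.8,2.28,0,0,0,3.9],[1.8,2.28,0,0,0,3.9],[1.8,2.28,0,0,0,3.9],[1.8,2.28,0,0,0,3.9],[1.8,2.28,0,0,0,3.9],[1.8,2.28,0,0,0,3.9],[1.8,2.28,0,0,0,3.9],[1.8,2.28,0,0,0,3.9],[1.8,2.28,0,0,0,3.9]]]' 0 30
```

```text
time: 0.98
eef_pos: [0.3694, -0.3665, 0.2313]
orientation: [0.88, 0.475, -0.0, -0.0]
force: [0.5, 0.1, -0.1]
gripper_width: 0.0855
```

```bash
python3 -m handwheel '[[[1.8,2.27,0,0,0,3.9],[1.8,2.27,0,0,0,3.9],[1.8,2.27,0,0,0,3.9],[1.8,2.27,0,0,0,3.9],[1.8,2.27,0,0,0,3.9],[1.8,2.27,0,0,0,3.9],[1.8,2.27,0,0,0,3.9],[1.8,2.27,0,0,0,3.9],[1.8,2.27,0,0,0,3.9],[1.8,2.27,0,0,0,3.7]]]' 0 30
python3 - <<'E'
from h import *
s=readout.read_state(); print(s['eef_pos'],s['orientation'],s['joint_pos'])
f,cx,cy,R,t=cam("wrist")
for w in ((.549,-.139,.128),(.5265,.122,.141)):
    c=R@np.array(w)+t; print(f*c[0]/c[2]+cx,f*c[1]/c[2]+cy)
p,d=eyes.get_image("wrist"); cv2.imwrite("pics/w1.png",p[:,:,::-1]); np.savez("w1.npz",p=p,d=d,P=((np.stack([(np.mgrid[0:420,0:560][1]-cx)/f*d,(np.mgrid[0:420,0:560][0]-cy)/f*d,d],-1)-t)@R))
E
```

```text
time: 1.82
eef_pos: [0.5494, -0.1396, 0.2312]
orientation: [0.672, 0.741, -0.0, -0.0]
force: [0.6, 0.0, 0.5]
gripper_width: 0.0857
[ 0.54935078 -0.13962591  0.23117599] [ 6.71950270e-01  7.40596257e-01 -1.10841371e-04 -7.35093555e-05] [ 0.60272731  0.35472376 -0.50851284  1.74797344  0.19215436  1.08864537
  0.12818797]
283.28891221622706 212.5264044224277
289.9117835286624 -279.3303020324473
```

View pics/w1.png

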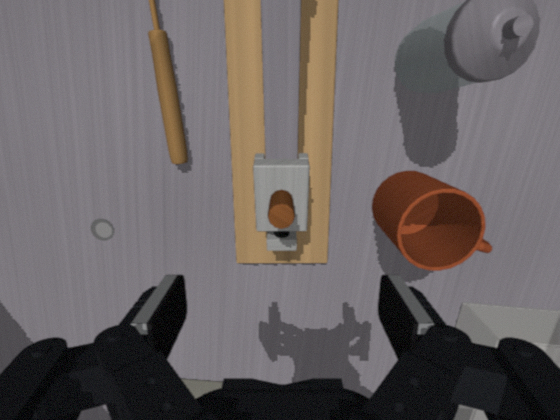

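The wrist view shows the post top at (281,213), which matches the predicted (283,212). The bar is vertical in the picture, so the yaw is right. Descending.

```bash
python3 -m handwheel '[[[0,0,-1.4,0,0,0],[0,0,-1.4,0,0,0],[0,0,-1.4,0,0,0],[0,0,-1.4,0,0,0],[0,0,-1.4,0,0,0],[0,0,-1.4,0,0,0],[0,0,-1.4,0,0,0],[0,0,-1.4,0,0,0],[0,0,-1.4,0,0,0],[0,0,-1.2,0,0,0]]]' 0 30
python3 -m handwheel '[[[0,0,0,0,0,0],[0,0,0,0,0,0],[0,0,0,0,0,0],[0,0,0,0,0,0],[0,0,0,0,0,0],[0,0,0,0,0,0],[0,0,0,0,0,0],[0,0,0,0,0,0]]]' 255 40
python3 -m handwheel '[[[0,0,0,0,0,0],[0,0,0,0,0,0],[0,0,0,0,0,0],[0,0,0,0,0,0]]]'
```

```text
time: 2.7
eef_pos: [0.5484, -0.1408, 0.0922]
orientation: [0.673, 0.739, -0.0, -0.0]
force: [-0.5, 0.0, -0.2]
gripper_width: 0.0856
time: 3.37
eef_pos: [0.5487, -0.1411, 0.094]
orientation: [0.673, 0.739, -0.0, 0.0]
force: [-5.7, -0.2, 9.3]
gripper_width: 0.0212
time: 3.7
eef_pos: [0.5486, -0.1411, 0.094]
orientation: [0.673, 0.739, -0.0, 0.0]
force: [-5.2, -0.1, 9.4]
gripper_width: 0.0213
```

```bash
python3 -m handwheel '[[[-0.1,0,0.19,0,0,0],[0,0,0,0,0,0],[0,0,0,0,0,0]]]'
python3 - <<'E'
from h import *
s=readout.read_state(); print(s['eef_pos'],s['force'],s['torque'])
E
```

```text
time: 3.95
eef_pos: [0.5482, -0.1396, 0.0947]
orientation: [0.673, 0.74, 0.001, -0.0]
force: [9.8, 4.7, -19.3]
gripper_width: 0.0208
[ 0.54822569 -0.13962841  0.09474876] [  9.78926148   4.698435   -19.31461464] [ 0.88168591 -1.95240367  0.06499274]
```

```bash
python3 -m handwheel '[[[0.06,-0.03,-0.12,0,0,0],[0,0,0,0,0,0],[0,0,0,0,0,0]]]'
python3 - <<'E'
from h import *
s=readout.read_state(); print(s['eef_pos'],s['force'],s['torque'])
E
```

```text
time: 4.2
eef_pos: [0.5485, -0.141, 0.0942]
orientation: [0.673, 0.74, 0.0, 0.0]
force: [0.7, 1.5, 0.8]
gripper_width: 0.0207
[ 0.54846797 -0.14103504  0.09422107] [0.69445335 1.49493198 0.8277774 ] [0.17294221 0.10641141 0.07578935]
```

```bash
for i in 1 2 3; do python3 -m handwheel '[[[-0.019,0.193,0.048,0,0,0],[-0.019,0.193,0.048,0,0,0],[-0.019,0.193,0.048,0,0,0],[-0.019,0.193,0.048,0,0,0],[-0.019,0.193,0.048,0,0,0]]]' | egrep 'time|eef|force'; done
```

```text
time: 4.62
eef_pos: [0.5475, -0.1314, 0.0966]
force: [1.8, -2.2, 1.6]
time: 5.03
eef_pos: [0.5466, -0.1217, 0.099]
force: [1.8, -3.7, 5.4]
time: 5.45
eef_pos: [0.5456, -0.112, 0.1013]
force: [1.5, -2.6, 5.3]
```

```bash
for i in 4 5 6 7 8; do python3 -m handwheel '[[[-0.019,0.193,0.048,0,0,0],[-0.019,0.193,0.048,0,0,0],[-0.019,0.193,0.048,0,0,0],[-0.019,0.193,0.048,0,0,0],[-0.019,0.193,0.048,0,0,0]]]' | egrep 'time|eef|force'; done
```

```text
time: 5.87
eef_pos: [0.5447, -0.1024, 0.1037]
force: [1.8, -3.2, 5.2]
time: 6.28
eef_pos: [0.5437, -0.0933, 0.106]
force: [3.7, -6.0, 2.0]
time: 6.7
eef_pos: [0.5427, -0.0837, 0.1084]
force: [2.5, -5.2, 1.0]
time: 7.12
eef_pos: [0.5418, -0.0739, 0.1108]
force: [2.6, -4.8, 3.3]
time: 7.53
eef_pos: [0.5408, -0.0636, 0.1132]
force: [1.8, -2.2, 3.8]
```

```bash
for i in 9 10 11 12 13 14 15; do python3 -m handwheel '[[[-0.019,0.193,0.048,0,0,0],[-0.019,0.193,0.048,0,0,0],[-0.019,0.193,0.048,0,0,0],[-0.019,0.193,0.048,0,0,0],[-0.019,0.193,0.048,0,0,0]]]' | egrep 'time|eef|force'; done
```

```text
time: 7.95
eef_pos: [0.5398, -0.054, 0.1156]
force: [3.2, -2.1, 4.3]
time: 8.37
eef_pos: [0.5389, -0.0444, 0.118]
force: [2.3, -2.3, 3.4]
time: 8.78
eef_pos: [0.5379, -0.0347, 0.1204]
force: [3.6, -0.6, 1.7]
time: 9.2
eef_pos: [0.5369, -0.0251, 0.1228]
force: [3.7, -1.6, 1.3]
time: 9.62
eef_pos: [0.5359, -0.0154, 0.1251]
force: [4.2, -1.7, -0.6]
time: 10.03
eef_pos: [0.535, -0.0057, 0.1275]
force: [4.0, -0.1, -2.9]
time: 10.45
eef_pos: [0.534, 0.0039, 0.1299]
force: [5.1, 0.4, -4.7]
```

```bash
for i in 16 17 18 19 20; do python3 -m handwheel '[[[-0.015,0.193,0.045,0,0,0],[-0.015,0.193,0.045,0,0,0],[-0.015,0.193,0.045,0,0,0],[-0.015,0.193,0.045,0,0,0],[-0.015,0.193,0.045,0,0,0]]]' | egrep 'time|eef|force'; done
```

```text
time: 10.87
eef_pos: [0.5331, 0.0134, 0.1322]
force: [0.1, -1.4, -0.8]
time: 11.28
eef_pos: [0.5322, 0.0229, 0.1345]
force: [-5.3, -3.8, 5.0]
time: 11.7
eef_pos: [0.5313, 0.0324, 0.1369]
force: [-7.9, -4.7, 8.6]
time: 12.12
eef_pos: [0.5304, 0.042, 0.1391]
force: [-9.3, -5.8, 10.9]
time: 12.53
eef_pos: [0.5295, 0.0515, 0.1415]
force: [-13.4, -5.8, 14.4]
```

```bash
python3 -m handwheel '[[[-0.039,0.193,0.072,0,0,0],[-0.039,0.193,0.072,0,0,0],[-0.019,0.193,0.047,0,0,0],[-0.019,0.193,0.047,0,0,0],[-0.019,0.193,0.047,0,0,0]]]' | egrep 'time|eef|force';python3 -m handwheel '[[[-0.012,0.097,0.024,0,0,0],[-0.012,0.097,0.024,0,0,0],[-0.012,0.097,0.024,0,0,0],[-0.012,0.097,0.024,0,0,0],[-0.012,0.097,0.024,0,0,0]]]' | egrep 'time|eef|force'
```

```text
time: 12.95
eef_pos: [0.5284, 0.0615, 0.144]
force: [-6.6, -3.0, 4.0]
time: 13.37
eef_pos: [0.5279, 0.0664, 0.1452]
force: [-6.0, -3.0, 4.4]
```

```bash
python3 -m handwheel '[[[-0.012,0.097,0.024,0,0,0],[-0.012,0.097,0.024,0,0,0],[-0.012,0.097,0.024,0,0,0],[-0.012,0.097,0.024,0,0,0]]]' | egrep 'time|eef|force'; python3 -m handwheel '[[[-0.009,0.097,0.024,0,0,0],[-0.009,0.097,0.024,0,0,0]]]' | egrep 'time|eef|force'
```

```text
time: 13.7
eef_pos: [0.5275, 0.0703, 0.1462]
force: [-4.6, -2.6, 3.9]
time: 13.87
eef_pos: [0.5273, 0.0722, 0.1467]
force: [-3.6, -5.8, 2.0]
```

```bash
python3 -m handwheel '[[[-0.009,0.097,0.024,0,0,0],[0,0,0,0,0,0]]]' | egrep 'time|eef|force'
```

```text
time: 14.03
eef_pos: [0.5272, 0.0723, 0.1467]
force: [-2.3, -8.2, -0.5]
```

```bash
python3 -m handwheel '[[[-0.005,0.05,0.012,0,0,0],[0,0,0,0,0,0],[0,0,0,0,0,0]]]' | egrep 'time|eef|force'
```

```text
time: 14.28
eef_pos: [0.5273, 0.0724, 0.1467]
force: [-2.4, -10.2, -0.8]
```

```bash
for i in 1 2 3 4 5; do python3 -m handwheel '[[[0.0187,-0.193,-0.047,0,0,0],[0.0187,-0.193,-0.047,0,0,0],[0.0187,-0.193,-0.047,0,0,0],[0.0187,-0.193,-0.047,0,0,0],[0.0187,-0.193,-0.047,0,0,0]]]' | egrep 'time|eef|force'; done
```

```text
time: 14.7
eef_pos: [0.5281, 0.064, 0.1447]
force: [-4.7, -3.3, 3.0]
time: 15.12
eef_pos: [0.5291, 0.0543, 0.1423]
force: [-4.1, -2.6, 2.2]
time: 15.53
eef_pos: [0.5301, 0.0447, 0.1399]
force: [-4.3, -2.2, 1.7]
time: 15.95
eef_pos: [0.531, 0.035, 0.1375]
force: [-4.4, -2.1, 1.5]
time: 16.37
eef_pos: [0.5319, 0.0253, 0.1351]
force: [-3.9, -2.0, 1.4]
```

```bash
for i in 1 2 3 4 5 6 ; do python3 -m handwheel '[[[0.0187,-0.193,-0.047,0,0,0],[0.0187,-0.193,-0.047,0,0,0],[0.0187,-0.193,-0.047,0,0,0],[0.0187,-0.193,-0.047,0,0,0],[0.0187,-0.193,-0.047,0,0,0]]]' | egrep 'time|eef|force'; done
```

```text
time: 16.78
eef_pos: [0.5329, 0.0156, 0.1328]
force: [-4.4, -1.3, 1.7]
time: 17.2
eef_pos: [0.5339, 0.006, 0.1304]
force: [-4.6, -1.7, 0.3]
time: 17.62
eef_pos: [0.5349, -0.0036, 0.128]
force: [-4.4, -0.6, -1.1]
time: 18.03
eef_pos: [0.5358, -0.0133, 0.1257]
force: [-5.4, 0.3, -4.0]
time: 18.45
eef_pos: [0.5368, -0.0229, 0.1233]
force: [-5.7, 0.2, -6.5]
time: 18.87
eef_pos: [0.5378, -0.0326, 0.121]
force: [-4.8, 0.8, -11.0]
```

```bash
for i in 1 2 3 4 5 6 ; do python3 -m handwheel '[[[0.0187,-0.193,-0.0475,0,0,0],[0.0187,-0.193,-0.0475,0,0,0]]]' | egrep 'eef|force'; done
```

```text
eef_pos: [0.5381, -0.0364, 0.12]
force: [-5.5, 2.2, -11.4]
eef_pos: [0.5385, -0.0403, 0.1191]
force: [-4.5, 0.8, -12.7]
eef_pos: [0.5389, -0.0442, 0.1182]
force: [-4.5, 2.5, -13.9]
eef_pos: [0.5393, -0.048, 0.1172]
force: [-4.0, 2.1, -15.6]
eef_pos: [0.5397, -0.0519, 0.1163]
force: [-3.9, 2.0, -15.5]
eef_pos: [0.5401, -0.0558, 0.1154]
force: [-3.6, 4.0, -16.3]
```

```bash
python3 -m handwheel '[[[0.019,-0.193,-0.097,0,0,0],[0.019,-0.193,-0.097,0,0,0]]]' | egrep 'eef|force'; for i in 1 2 3 4 5 6 7 8 ; do python3 -m handwheel '[[[0.019,-0.193,-0.0475,0,0,0],[0.019,-0.193,-0.0475,0,0,0]]]' | egrep 'eef|force'; done
```

```text
eef_pos: [0.5406, -0.0603, 0.1141]
force: [-11.3, -3.0, 3.6]
eef_pos: [0.541, -0.0642, 0.1132]
force: [-9.2, -0.6, -3.4]
eef_pos: [0.5414, -0.0681, 0.1122]
force: [-8.7, -0.9, -2.5]
eef_pos: [0.5418, -0.0717, 0.1113]
force: [-9.4, 2.0, -0.0]
eef_pos: [0.5421, -0.0753, 0.1105]
force: [-10.9, 1.6, -0.4]
eef_pos: [0.5425, -0.0791, 0.1095]
force: [-11.2, 3.2, -0.3]
eef_pos: [0.5429, -0.083, 0.1086]
force: [-10.7, 3.0, -0.1]
eef_pos: [0.5433, -0.0869, 0.1076]
force: [-10.5, 1.3, 1.0]
eef_pos: [0.5436, -0.0907, 0.1067]
force: [-9.8, 1.8, 0.7]
```

```bash
for i in 1 2 3 4 5 6; do python3 -m handwheel '[[[0.018,-0.193,-0.0475,0,0,0],[0.018,-0.193,-0.0475,0,0,0]]]' | egrep 'eef|force'; done
```

```text
eef_pos: [0.544, -0.0949, 0.1057]
force: [-9.0, 0.2, -2.2]
eef_pos: [0.5444, -0.099, 0.1047]
force: [-8.0, -0.7, -3.4]
eef_pos: [0.5448, -0.1029, 0.1037]
force: [-6.2, -0.2, -4.3]
eef_pos: [0.5452, -0.1068, 0.1027]
force: [-7.4, -1.0, -4.5]
eef_pos: [0.5456, -0.1106, 0.1018]
force: [-7.4, -0.5, -4.4]
eef_pos: [0.546, -0.1144, 0.1008]
force: [-7.5, -0.8, -4.8]
```

```bash
for i in 1 2 ; do python3 -m handwheel '[[[0.019,-0.193,-0.0485,0,0,0],[0.019,-0.193,-0.0485,0,0,0],[0.019,-0.193,-0.0485,0,0,0],[0.019,-0.193,-0.0485,0,0,0],[0.019,-0.193,-0.0485,0,0,0]]]' | egrep 'eef|force'; done; for i in 1 2 ; do python3 -m handwheel '[[[0.01,-0.097,-0.025,0,0,0],[0.01,-0.097,-0.025,0,0,0]]]' | egrep 'eef|force'; done
```

```text
eef_pos: [0.5469, -0.1242, 0.0984]
force: [-8.2, -0.9, -4.1]
eef_pos: [0.5479, -0.1339, 0.0961]
force: [-6.0, -1.6, -3.9]
eef_pos: [0.5481, -0.1359, 0.0956]
force: [-7.5, -0.8, -3.0]
eef_pos: [0.5483, -0.1378, 0.0951]
force: [-7.6, -1.6, -3.4]
```

```bash
python3 -m handwheel '[[[0.01,-0.097,-0.025,0,0,0],[0.01,-0.097,-0.025,0,0,0]]]' | egrep 'eef|force'; python3 -m handwheel '[[[0.01,-0.097,-0.025,0,0,0],[0,0,0,0,0,0]]]' | egrep 'eef|force'
```

```text
eef_pos: [0.5485, -0.1397, 0.0946]
force: [-8.2, -1.5, -2.7]
eef_pos: [0.5486, -0.1409, 0.0943]
force: [-7.0, -1.5, -3.7]
```

```bash
python3 -m handwheel '[[[0.01,-0.097,-0.025,0,0,0],[0,0,0,0,0,0]]]' | egrep 'eef|force'; python3 -m handwheel '[[[0.005,-0.05,-0.012,0,0,0],[0,0,0,0,0,0],[0,0,0,0,0,0]]]' | egrep 'time|eef|force'
```

```text
eef_pos: [0.5486, -0.1412, 0.0942]
force: [-8.8, 1.6, 0.7]
time: 24.28
eef_pos: [0.5487, -0.1413, 0.0942]
force: [-10.4, 3.1, 2.6]
```

```bash
python3 -m handwheel '[[[0.003,-0.04,-0.01,0,0,0],[0,0,0,0,0,0],[0,0,0,0,0,0]]]' | egrep 'time|eef|force'; for i in 1 2 3 4; do python3 -m handwheel '[[[-0.024,0.193,0.048,0,0,0],[-0.024,0.193,0.048,0,0,0],[-0.019,0.193,0.047,0,0,0],[-0.019,0.193,0.047,0,0,0],[-0.019,0.193,0.047,0,0,0]]]' | egrep 'eef|force'; done; for i in 1 2 ; do python3 -m handwheel '[[[-0.019,0.193,0.047,0,0,0],[-0.019,0.193,0.047,0,0,0]]]' | egrep 'eef|force'; done
```

```text
time: 24.53
eef_pos: [0.5487, -0.1414, 0.0942]
force: [-12.7, 5.6, 4.4]
eef_pos: [0.5478, -0.1328, 0.0963]
force: [-6.7, -1.3, -2.5]
eef_pos: [0.5468, -0.1231, 0.0987]
force: [-5.8, -1.8, -4.0]
eef_pos: [0.5459, -0.1134, 0.1011]
force: [-5.9, -1.9, -3.9]
eef_pos: [0.5449, -0.1037, 0.1035]
force: [-5.6, -1.9, -3.3]
eef_pos: [0.5445, -0.0999, 0.1044]
force: [-5.1, -1.5, -3.7]
eef_pos: [0.5441, -0.0962, 0.1053]
force: [-3.9, -3.8, -6.2]
```

```bash
for i in 1 2 3 ; do python3 -m handwheel '[[[-0.019,0.193,0.047,0,0,0],[-0.019,0.193,0.047,0,0,0]]]' | egrep 'eef|force'; done
```

```text
eef_pos: [0.5438, -0.0927, 0.1062]
force: [-3.8, -3.5, -6.9]
eef_pos: [0.5434, -0.0889, 0.1071]
force: [-4.5, -5.2, -6.6]
eef_pos: [0.543, -0.085, 0.1081]
force: [-5.0, -4.2, -6.1]
```

```bash
python3 -m handwheel '[[[-0.03,0.15,0.0,0,0,0],[0,0,0,0,0,0],[0,0,0,0,0,0],[0,0,0,0,0,0]]]' | egrep 'time|eef|force'
```

```text
time: 27.37
eef_pos: [0.5429, -0.0831, 0.1085]
force: [-6.4, -2.0, 2.4]
```

```bash
python3 -m handwheel '[[[0,0,0,0,0,0],[0,0,0,0,0,0],[0,0,0,0,0,0]]]' 170 20; python3 -m handwheel '[[[0,0,0,0,0,0],[0,0,0,0,0,0],[0,0,0,0,0,0]]]' 100 20
python3 - <<'E'
from h import *
p,d=eyes.get_image("wrist"); cv2.imwrite("pics/w2.png",p[:,:,::-1])
p,d=eyes.get_image("scene"); cv2.imwrite("pics/s2.png",p[:,:,::-1])
E
```

```text
time: 27.62
eef_pos: [0.5434, -0.0823, 0.1083]
orientation: [0.673, 0.739, 0.001, 0.001]
force: [0.3, 0.7, 0.1]
gripper_width: 0.0285
time: 27.87
eef_pos: [0.5423, -0.0821, 0.1075]
orientation: [0.673, 0.74, 0.0, 0.0]
force: [-0.1, 0.1, 0.7]
gripper_width: 0.0516
```

View pics/w2.png

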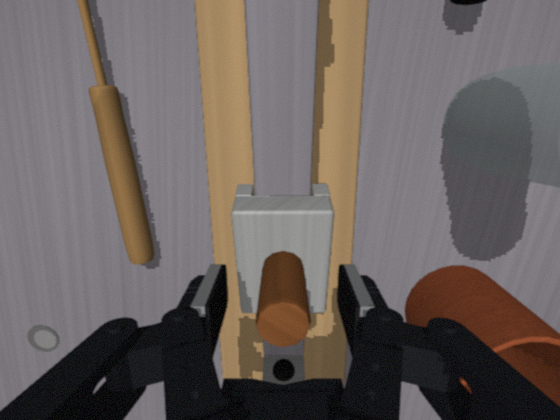

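View pics/s2.png

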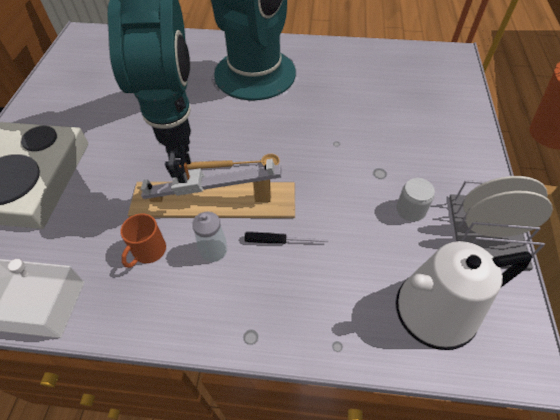

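The fingers are clear, and the carriage is hanging part way up: the post is between the pads and the bottom stop shows free below it. Next I'll lift away and check again.

```bash
python3 -m handwheel '[[[0,0,0.8,0,0,0],[0,0,1.2,0,0,0],[0,0,1.2,0,0,0],[0,0,1.2,0,0,0],[0,0,1.2,0,0,0],[0,0,1.2,0,0,0],[0,0,1.2,0,0,0],[0,0,1.2,0,0,0],[0,0,1.2,0,0,0],[0,0,1.2,0,0,0]]]' 60
cat > chk.py <<'E'
from h import *
import sys
for n in ("scene","wrist"):
    f,cx,cy,R,t=cam(n); p,d=eyes.get_image(n); cv2.imwrite(f"pics/{n}_{sys.argv[1]}.png",p[:,:,::-1])
    v,u=np.mgrid[0:420,0:560]
    q=((np.stack([(u-cx)/f*d,(v-cy)/f*d,d],-1)-t)@R).reshape(-1,3); hsv=cv2.cvtColor(p,cv2.COLOR_RGB2HSV).reshape(-1,3)
    s=(abs(q[:,0]-.545)<.04)&(abs(q[:,1]+.08)<.1)&(q[:,2]>.11)&(q[:,2]<.16)&(hsv[:,1]>80)&(hsv[:,0]<20)&(d.ravel()>0)
    print(n,s.sum(),q[s].mean(0),q[s].max(0))
E
python3 chk.py a; python3 -m handwheel '[[[0,0,0,0,0,0],[0,0,0,0,0,0],[0,0,0,0,0,0],[0,0,0,0,0,0],[0,0,0,0,0,0],[0,0,0,0,0,0],[0,0,0,0,0,0],[0,0,0,0,0,0],[0,0,0,0,0,0],[0,0,0,0,0,0]]]'; python3 chk.py b
```

```text
time: 28.8
eef_pos: [0.542, -0.082, 0.2246]
orientation: [0.673, 0.74, -0.0, 0.0]
force: [-0.0, 0.6, -0.3]
gripper_width: 0.0654
scene 114 [ 0.54877429 -0.08008213  0.13137722] [ 0.5564028  -0.07220328  0.14435516]
wrist 855 [ 0.54137978 -0.08158464  0.13652619] [ 0.5517631  -0.07338933  0.14276949]
time: 29.73
eef_pos: [0.5421, -0.0821, 0.2234]
orientation: [0.673, 0.74, -0.0, -0.0]
force: [0.4, -0.1, 0.1]
gripper_width: 0.0652
scene 116 [ 0.54848741 -0.08029867  0.13095797] [ 0.55509666 -0.07186763  0.1436188 ]
wrist 880 [ 0.54140468 -0.08153259  0.13643766] [ 0.55197611 -0.0735221   0.14334733]
```

View pics/wrist_b.png

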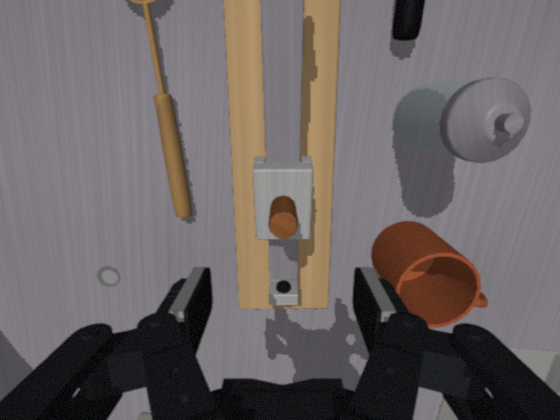

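View pics/scene_b.png

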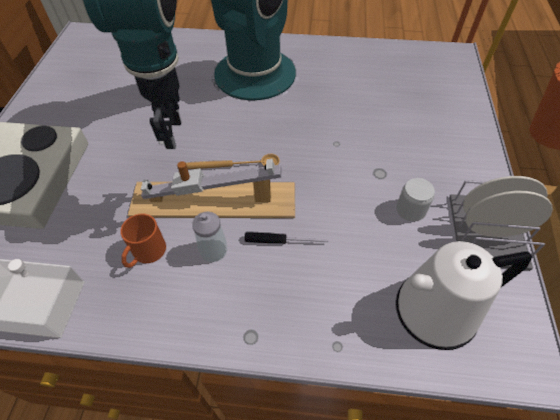

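The carriage is still hanging part way up: the post top is at wrist pixel (284,215) and hasn't moved in about 1 s. The mug, shaker, spoon, driver and tin are where they were in the first picture. Handing in.

```bash
python3 -c "
from rig import manip; print(manip.close_job())"
```

```text
the job is handed in; nothing more can be done
None
```

The carriage is now hanging by itself on the sticky spot, about 61 mm up from the bottom stop. The job was handed in at about 30 s and gives no verdict.

- **Stops:** I stroked the carriage up to the top stop, where the push along the bar rose by about 7 N and the hand stopped at roughly 0.221 m. I then took it back down onto the bottom stop, pressing with about 7 N.
- **Sticky spot:** the drag rose between about 0.046 and 0.073 m of travel, both going up and coming down. I brought the carriage back to the middle of that stretch, opened the gripper and lifted about 12 cm clear.
- **Last checks:** pictures about 1 s apart put the post top within about 0.3 mm of the same place, less than the camera can tell apart. The force on the hand was about zero. By eye, the mug, shaker, spoon, driver and tin look unmoved.
- **What disagreed:** the extra drag I felt was only about 3 to 4 N, against the 6 to 11 N stated. I didn't find out why. Small misalignments also put side and vertical forces of up to about 19 N on the post. I corrected these as I went.

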